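# Set the locking needle valve and lock it

## Task

One of the two valves on the worktop has a round lock ring above its setting knob. Turn that valve's setting knob until its white pointer line points at the small brass set marker on the block, then turn its lock ring clockwise until it is tight at its stop, leaving the knob on the marker. Let go at the end.

Things in the scene. Friction and masses are not known exactly. Their poses are not given: they have to be found in the camera images.
- valve: Locking valve, fixed: grey block 84x84x26 mm, brass hose barbs on its local +y and -y sides, round brass plug in its front (local +x, faces the robot roughly). Origin: centre of the underside, on the worktop; the vertical axis of knob and ring passes through it. Knob and ring are round (grip at any yaw), turn separately at 0.06 N m and stay where left. Not the valve with the bar knob.
- knob_pointer (a point): Outer end of the knob's white line, on its skirt (60 mm wide), 30 mm from the axis, 31 mm up; x points outward. Knob: black ribbed barrel, 48 mm in diameter, 31 to 58 mm up; grip it with fingertips 36 mm up or higher, one each side of the lock ring. At the start it must turn 0.4 to 1.45 rad clockwise seen from above to reach the marker; there is no stop there.
- set_mark (a point): Middle of the top of the set marker, a small fixed brass lug 8x8x4 mm on top of the block, 36 mm from the valve's axis and 30 mm above the worktop. The knob is set when pointer and marker lie in the same direction from the axis.
- lock_ring (a joint): Steel ring above the knob, 28 mm in diameter, 60 to 90 mm up, with a tab out to 22 mm from the axis at 60 to 66 mm; grip with fingertips 69 mm up or higher. Value in rad, growing clockwise seen from above: -1.4 to -0.8 (slack) at the start, 0 tight at a hard stop, the tab then pointing to local -y, the hose barb on the robot's left. Pushed on, the fingers only slip.

How it is judged (in metres and radians):
On the way, in this order (a step that is already met when the one before it is completed fails the run):
1. the knob's pointer is on the set marker while the lock ring is still slack (y of set_mark in the frame of knob_pointer between -0.0065 and 0.0065 m and x of set_mark in the frame of knob_pointer above 0 m and value of joint lock_ring below -0.5 rad), for 0.2 s.
2. the lock ring is tight (value of joint lock_ring above -0.17 rad), for 0.2 s.
At the end, for the whole second after the job is handed in: The knob's pointer line points at the set marker within about 10 degrees (marker centre at most 6.5 mm to either side of the line) and the lock ring is within 0.17 rad (10 degrees) of its tight stop (y of set_mark in the frame of knob_pointer between -0.0065 and 0.0065 m and x of set_mark in the frame of knob_pointer above 0 m and value of joint lock_ring above -0.17 rad); the robot touches nothing.
It also fails if it takes over 42 s, if anything falls off the work surface, if the arm or the gripper's body presses on something with over 40 N, if the wrist force passes 120 N, or if a joint passes its speed limit or range.

## Robot

A 7-joint arm with a two-finger parallel gripper is mounted at the origin on a cart in front of the work surface, level with it; the furniture and walls round the work are solid. World frame = base frame: x ahead of the robot, y to its left, z up, the work surface at z = 0. Lengths are in mm, angles in rad, forces in N, time in s.
With the tool pointing down it reaches from about 400 to 875 mm from the base axis. Payload 19.3 kg.
Tool frame: the origin (TCP) lies on the centre line of the jaws, within the pads' length; the fingertips stand 22 mm ahead of it and the grasp point (between the pads) lies 3 mm ahead of it; y points along the fingers, x is the direction in which the jaws open and shut, and the axes are right-handed (so a half turn about y gives the same grasp; the last joint's range is limited). The gripper opens to 85 mm and grips with 20 to 120 N. Pads are 22 mm wide; open, the fingers measure 114 mm over their backs; the gripper's body (76 mm by 85 mm) begins 54 mm behind the grasp point. The pads swing forward as they close: fully open they stand 13 mm farther back than shut.
Start: joints at [-1.21, 0.521, -0.036, 1.599, 0.021, 1.021, -0.113], TCP at [261.016, 567.879, 253.291] pointing down, gripper open.
Joint ranges: [-2.91, 2.91], [-0.3, 2.13], [-1.5, 1.42], [0.17, 2.43], [-1.26, 4.41], [0.16, 1.93], [-2.52, 2.52]. Speed limits (rad/s): [1.89, 1.89, 2.39, 2.39, 3.01, 3.01, 3.01].

## Interface

Orientations are given as a unit quaternion [x, y, z, w].
In Python, from rig import sensors, camera, camera_info, close_job gives the robot as it stands.
- The arm moves only by the tool send_rows, never from a script. Its argument "steps" is a list that holds one entry, the list of rows, each a list of 7 numbers: the shift along the tool's x, y, z in mm, then the turn, a rotation vector about the tool's x, y, z in rad, then the closure, from -1 (fully open) to 1 (shut). A call has exactly 8 rows; each row shifts and turns the commanded pose from where the row before left it, along the tool's axes as they then stand; what a row does not reach is not made up. A row lasts 1/8 s, in which the tool goes at most 62.5 mm and 10.7 degrees, less where a joint would pass 70% of its speed; a pose out of reach is approached as far as the arm can. A call is refused whole if a number of a shift passes 62.5 or a number of a turn 0.188, either way. A call with a gripper value outside its range is refused whole. The fingers move at their own pace and stop on an object; "newtons" is the grip in N (left out, the last holds). Time passes only in rows, so rows that do not move let the fingers close, or fill a call up. It gives the time, the measured TCP pose, the force and the opening at its end, in the units of the state.
- sensors.observe(): the state, without advancing time (a new reading comes with each control period).
- camera(name): name is "side" or "top"; returns the picture (420x560x3 uint8, blue, green, red); there is no depth.
- camera_info(name): a dict with "vertical_fov" (degrees; the focal length in pixels is half the picture's height over the tangent of half this angle, whatever the lens; pixels are square), "cx", "cy" (the principal point, pixels), "k1" (the pictures are not rectified: a ray, as slopes to the right and down, at radius r is drawn at 1 + k1 r^2 times it, then the intrinsics apply), "rvec" (rotation vector, rad) and "tvec" (3), from world to camera coordinates, as OpenCV has them. Camera axes: x right, y down, z forward; pixel columns grow to the right and rows downward; lengths in mm; the calibration is good to about 2 mm. A picture is of the moment at which its call begins. camera_info takes no time and is no camera call.
- close_job(): hands the job in, once; it reports no verdict.
The state is a dict: "time_s": time; "q": joint angles; "qd": joint speeds; "tau": joint torques, N m; "tcp_pos": TCP position; "eef_rot": TCP orientation; "force": force on the tool from outside, world axes, zero at the start; "moment": the same for the moment, N m; "opening": opening from 0.0 (shut) to 1.0 (fully open).
Only numpy, scipy, OpenCV 4.12 (cv2) and the standard library are available. Lean on these libraries where they do the work, as an engineer would, in place of code of your own. Each camera call takes 0.05 s, during which the arm holds its last target. There are 200 camera calls.

## Working session

There is one attempt and no reset: what is moved stays moved. The work goes in short steps, Python scripts to look and compute and a tool call to move; the robot and the scene stay as the last step left them, time stands still between calls to the robot, and variables do not carry over. Pictures are saved under pics/ and viewed, about 8 in all and at most 12, crops included, and the job is handed in when it is done.

Besides the shell and the picture viewer there is one more tool, called after "Call:" as name([rows], argument=value, ...), one row to a line, values as JSON. send_rows: Moves the arm, as the interface text tells. Its arguments: {"type":"object","properties":{"steps":{"type":"array"},"newtons":{"type":"number"}},"required":["steps"]}

```bash
mkdir -p pics; ls
python3 - <<'E'
from rig import *
import cv2
for n in("top","side"):
    print(n,camera_info(n)); cv2.imwrite(f"pics/{n}0.png",camera(n))
print(sensors.observe())
E
```

```text
pics
top {'vertical_fov': 42.411581912451425, 'cx': 277.1685998147094, 'cy': 220.73823159810803, 'k1': 0.007184132502882209, 'rvec': array([ 2.16526899, -2.15037198,  0.12498903]), 'tvec': array([187.33547409, 483.16414597, 857.87370541])}
side {'vertical_fov': 45.04010302677364, 'cx': 278.3650736874729, 'cy': 212.58706093759977, 'k1': -0.14452555572707515, 'rvec': array([ 2.64767128, -0.17175634,  0.03062897]), 'tvec': array([-441.55478727,  250.13161254,  789.96187873])}
{'time_s': 0.1, 'q': array([-1.2102049 ,  0.52194385, -0.03634744,  1.59992438,  0.02122472,
        1.02111093, -0.11280921]), 'qd': array([ 1.03084223e-03, -1.48096188e-03,  8.76867700e-05, -1.27135169e-03,
        1.51230854e-04,  1.40387247e-03,  5.10016809e-04]), 'tau': array([ 3.31240393e-03, -9.28484488e+01,  1.98421128e+00, -3.70536518e+01,
        1.81108428e-02,  5.34670689e-03,  9.17483391e-06]), 'tcp_pos': array([260.90514185, 567.64066068, 252.79917322]), 'eef_rot': array([ 0.5955254 ,  0.38130028, -0.38186323, -0.59509669]), 'force': array([-0.4156221 , -0.63541942, -0.49988126]), 'moment': array([ 0.04965139, -0.00699291, -0.00194461]), 'opening': 1.0013810498821007}
```

View pics/top0.png

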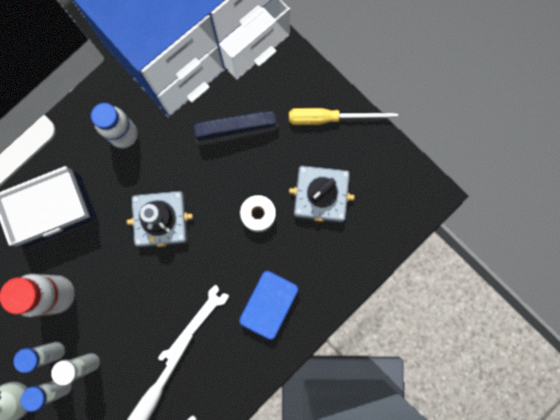

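View pics/side0.png

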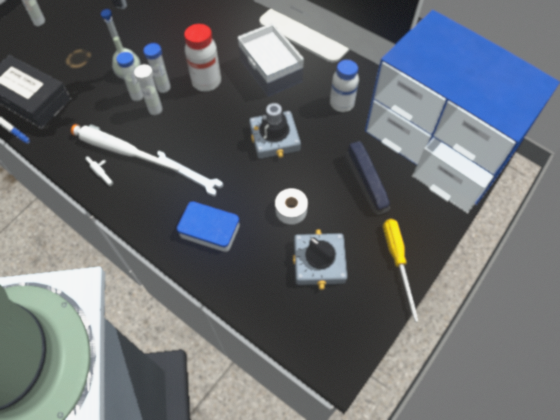

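The lock-ring valve is at about (160,219) in the top picture and (275,130) in the side picture. The bar-knob valve is at (322,194) in the top picture. Next I'll enlarge the lock-ring valve.

```bash
cat > h.py <<'E'
import numpy as np, cv2
from rig import *
def K(n):
    i=camera_info(n); f=210/np.tan(np.radians(i["vertical_fov"])/2)
    return np.array([[f,0,i["cx"]],[0,f,i["cy"]],[0,0,1]]),np.array([i["k1"],0,0,0.]),np.array(i["rvec"]),np.array(i["tvec"])
def proj(n,P):
    k,d,r,t=K(n); return cv2.projectPoints(np.array(P,float).reshape(-1,1,3),r,t,k,d)[0].reshape(-1,2)
def ray(n,uv):
    k,d,r,t=K(n); s=cv2.undistortPoints(np.array(uv,float).reshape(-1,1,2),k,d).reshape(-1,2)
    R=cv2.Rodrigues(r)[0]; D=np.c_[s,np.ones(len(s))]@R; return -R.T@t,D
def atz(n,uv,z):
    c,D=ray(n,uv); return c+D*((z-c[2])/D[:,2])[:,None]
def crop(im,u0,v0,w,h,s): return cv2.resize(im[v0:v0+h,u0:u0+w],None,fx=s,fy=s,interpolation=cv2.INTER_CUBIC)
def grid(c,u0,v0,s,step=10):
    for u in range(0,c.shape[1],step*s): cv2.putText(c,str(u0+u//s),(u,8),0,.3,(0,255,255)); cv2.line(c,(u,0),(u,4),(0,255,255))
    for v in range(0,c.shape[0],step*s): cv2.putText(c,str(v0+v//s),(0,v+4),0,.3,(0,255,255))
    return c
E
python3 - <<'E'
from h import *
a=grid(crop(cv2.imread("pics/top0.png"),120,180,80,75,5),120,180,5)
b=grid(crop(cv2.imread("pics/side0.png"),235,90,80,75,5),235,90,5)
cv2.imwrite("pics/c1.png",np.hstack([a,b]))
print("block z26 top", atz("top",[[132,194],[185,192],[187,244],[134,247]],26))
print("ring top", atz("top",[[152,212]],90), atz("side",[[274,109]],90))
E
```

```text
block z26 top [[525.23479369 431.3538526   26.        ]
 [529.17600659 343.68719721  26.        ]
 [442.9049332  338.04337885  26.        ]
 [437.40489768 424.64115333  26.        ]]
ring top [[486.74115286 381.96698631  90.        ]] [[487.69325714 388.35457081  90.        ]]
```

View pics/c1.png

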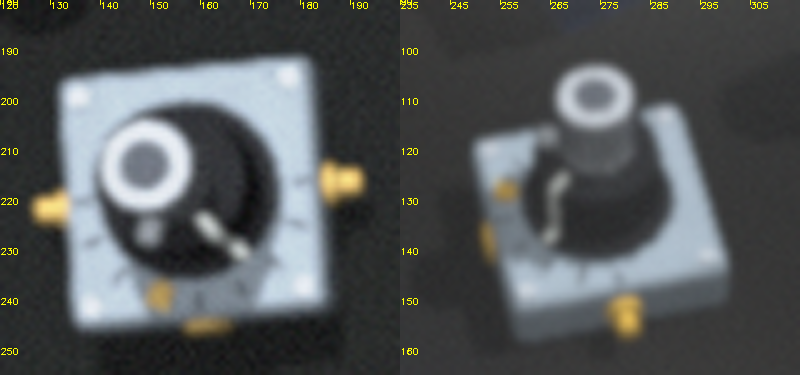

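Top picture: ring top (149.6,213.4), tab (150,226.4), marker (152,239), pointer tip (169,230.6). Side picture: ring (273.8,109.4), tab (264.2,117), marker (256.2,128), pointer tip (264.6,138).

Run:
```python
from h import *
from scipy.spatial.transform import Rotation as R
obs={"top":dict(ring=(149.6,213.4),tab=(150,226.4),mark=(152,239),ptr=(169,230.6)),
"side":dict(ring=(273.8,109.4),tab=(264.2,117),mark=(256.2,128),ptr=(264.6,138))}
z=dict(ring=90,tab=66,mark=30,ptr=31)
for n in obs:
    for k in z: print(n,k,atz(n,[obs[n][k]],z[k])[0].round(1))
# block corners at z=26, from crop
c=atz("top",[[131.5,196],[181,191.5],[185.5,240],[135,245.5]],26)
print("corners top",c.round(1)[:,:2].tolist(),c.mean(0))
cs=atz("side",[[250,117.5],[290,110.5],[300.5,144],[257.5,153]],26)
print("corners side",cs.round(1)[:,:2].tolist(),cs.mean(0))
print("barbs",atz("top",[[126.5,222],[192.5,216.2]],13).round(1))
# fit
from scipy.optimize import least_squares
def f(p):
    x,y,m,q,t=p[:5]; o={}
    P=dict(ring=(0,0,90),tab=(19*np.cos(t),19*np.sin(t),66),mark=(36*np.cos(m),36*np.sin(m),30),ptr=(28*np.cos(q),28*np.sin(q),31))
    r=[]
    for n in obs:
        sh=p[5:7] if n=="top" else p[7:9]
        for k in P: r+=list(proj(n,[np.array(P[k])+[x,y,0]])[0]+sh-obs[n][k])
    return np.r_[r,p[5:9]*.7]
s=least_squares(f,[486,385,3,-2.5,3,0,0,0,0]); print(s.x.round(3),np.degrees(s.x[2:5]),f(s.x).round(1))
o=sensors.observe(); print(R.from_quat(o["eef_rot"]).as_matrix().round(3))
```

```text
top ring [484.6 385.6  90. ]
top tab [467.2 390.   66. ]
top mark [450.4 394.7  30. ]
top ptr [464.3 367.2  31. ]
side ring [487.2 387.5  90. ]
side tab [469.3 391.6  66. ]
side mark [453.1 395.7  30. ]
side ptr [466.4 369.1  31. ]
corners top [[521.9, 432.1], [530.0, 350.3], [449.5, 340.7], [439.9, 423.1]] [485.29435286 386.54206755  26.        ]
corners side [[443.8, 426.2], [524.1, 433.1], [532.5, 349.8], [449.5, 340.0]] [487.48209101 387.25417604  26.        ]
barbs [[480.  442.3  13. ]
 [490.5 332.3  13. ]]
[ 4.86148e+02  3.86103e+02  2.88900e+00 -2.42600e+00  2.90300e+00
  2.68000e-01  5.32000e-01  6.24000e-01 -4.83000e-01] [ 165.55117898 -138.99321866  166.33609593] [-0.  -0.5 -0.1  0.2  0.1 -0.  -0.1  0.1  0.1  0.2 -0.2  0.  -0.3 -0.1
  0.   0.2  0.2  0.4  0.4 -0.3]
[[ 0.418 -0.    -0.909]
 [ 0.909 -0.001  0.418]
 [-0.001 -1.    -0.   ]]
```

Axis is at (486,386.5). The marker lies at 165.5° and the pointer at 221°, so the knob turns 0.97 rad clockwise. The ring has about 1.23 rad to go. Both fall within the stated ranges, so I'll move over the valve.

Call:
send_rows([
  [[-8.8, 0, -35, 0, 0, 0, -1], [-8.9, 0, -35, 0, 0, 0, -1], [-8.8, 0, -35, 0, 0, 0, -1], [-8.9, 0, -35, 0, 0, 0, -1], [-8.8, 0, -35, 0, 0, 0, -1], [-8.9, 0, -35, 0, 0, 0, -1], [-8.8, 0, -35, 0, 0, 0, -1], [-8.9, 0, -35, 0, 0, 0, -1]],
], newtons=60)

```text
time_s: 1.1
tcp_pos: [486.6, 385.7, 253.0]
eef_rot: [0.595, 0.381, -0.382, -0.595]
force: [-0.3, 0.5, 0.1]
opening: 1.001
```

Call:
send_rows([
  [[0, 20, 0, 0, 0, 0, -1], [0, 20, 0, 0, 0, 0, -1], [0, 20, 0, 0, 0, 0, -1], [0, 20, 0, 0, 0, 0, -1], [0, 20, 0, 0, 0, 0, -1], [0, 0, 0, 0, 0, 0, -1], [0, 0, 0, 0, 0, 0, -1], [0, 0, 0, 0, 0, 0, -1]],
])

```text
time_s: 2.1
tcp_pos: [486.1, 386.8, 154.1]
eef_rot: [-0.595, -0.382, 0.381, 0.595]
force: [0.6, 0.0, -0.3]
opening: 1.001
```

Call:
send_rows([
  [[0, 15, 0, 0, 0, 0, -1], [0, 15, 0, 0, 0, 0, -1], [0, 15, 0, 0, 0, 0, -1], [0, 15, 0, 0, 0, 0, -1], [0, 12, 0, 0, 0, 0, -1], [0, 10, 0, 0, 0, 0, -1], [0, 10, 0, 0, 0, 0, -1], [0, 0, 0, 0, 0, 0, -1]],
])

```text
time_s: 3.1
tcp_pos: [485.6, 386.4, 60.6]
eef_rot: [0.595, 0.381, -0.382, -0.595]
force: [0.4, -0.1, 0.4]
opening: 1.006
```

Call:
send_rows([
  [[0, 0, 0, 0, 0, 0, 1], [0, 0, 0, 0, 0, 0, 1], [0, 0, 0, 0, 0, 0, 1], [0, 0, 0, 0, 0, 0, 1], [0, 0, 0, 0, 0, 0, 1], [0, 0, 0, 0, 0, 0, 1], [0, 0, 0, 0, 0, 0, 1], [0, 0, 0, 0, 0, 0, 1]],
])

```text
time_s: 4.1
tcp_pos: [486.9, 388.5, 62.8]
eef_rot: [-0.595, -0.383, 0.38, 0.596]
force: [1.9, 5.5, 8.9]
opening: 0.536
```

Run:
```python
from h import *
t=camera("top");s=camera("side")
cv2.imwrite("pics/c2.png",np.hstack([grid(crop(t,110,165,100,100,4),110,165,4),grid(crop(s,225,75,100,100,4),225,75,4)]))
print(sensors.observe()["force"],sensors.observe()["moment"])
```

```text
[1.00176892 6.12283028 8.33598463] [ 1.27056835 -0.39560984 -0.02555724]
```

View pics/c2.png

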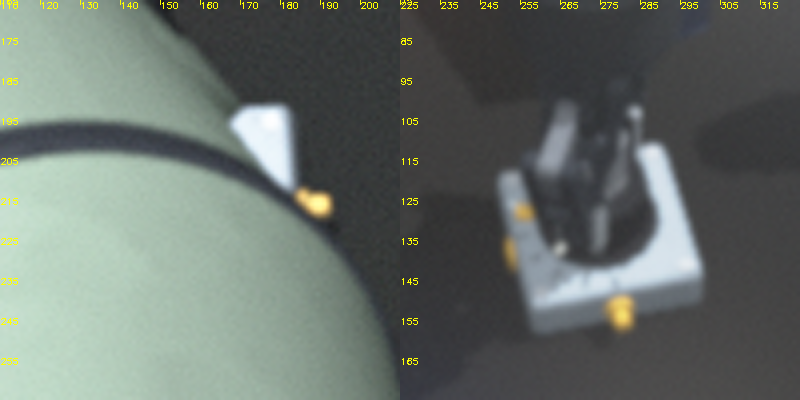

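Side view: the jaws hold the barrel (opening 45.6 mm), with the pointer tip at (264,137) and the marker at (256,128). I'll nudge 2 mm to relieve the side force, then turn.

Call:
send_rows([
  [[2.5, 0, 0, 0, 0, 0, 1], [0, 0, 0, 0, 0.14, 0, 1], [0, 0, 0, 0, 0.14, 0, 1], [0, 0, 0, 0, 0.14, 0, 1], [0, 0, 0, 0, 0.14, 0, 1], [0, 0, 0, 0, 0.14, 0, 1], [0, 0, 0, 0, 0.14, 0, 1], [0, 0, 0, 0, 0.13, 0, 1]],
])

```text
time_s: 5.2
tcp_pos: [486.5, 388.3, 62.6]
eef_rot: [0.705, 0.058, -0.059, -0.705]
force: [-10.3, -9.3, 23.8]
opening: 0.536
```

Call:
send_rows([
  [[0, 0, 0, 0, 0, 0, 1], [0, 0, 0, 0, 0, 0, 1], [0, 0, 0, 0, 0, 0, 1], [0, 0, 0, 0, 0, 0, 1], [0, 0, 0, 0, 0, 0, 1], [0, 0, 0, 0, 0, 0, 1], [0, 0, 0, 0, 0, 0, 1], [0, 0, 0, 0, 0, 0, 1]],
])

```text
time_s: 6.2
tcp_pos: [486.5, 388.3, 62.6]
eef_rot: [0.705, 0.059, -0.06, -0.704]
force: [-8.5, -9.0, 25.3]
opening: 0.535
```

Run:
```python
from h import *
from scipy.spatial.transform import Rotation as R
s=camera("side")
cv2.imwrite("pics/c3.png",grid(crop(s,235,95,75,70,8),235,95,8))
o=sensors.observe();m=R.from_quat(o["eef_rot"]).as_matrix();print(np.degrees(np.arctan2(m[1,0],m[0,0])),o["force"],o["moment"],o["q"])
for d in(0,-5,5): 
  a=np.radians(165.5+d);print(d,proj("side",[[486.5+r*np.cos(a),387+r*np.sin(a),31] for r in(26,30)])+[-.6,.5])
```

```text
9.71339667067624 [-10.01919882  -8.94100801  25.0201466 ] [-1.88313834  2.25414388 -0.02679928] [-0.93417425  0.78321573  0.25005948  1.74014484 -0.29137675  0.65579415
 -0.35203214]
0 [[259.96292992 128.62897689]
 [257.90681183 128.43579853]]
-5 [[260.18207986 127.70145217]
 [258.16230143 127.36636817]]
5 [[259.84515489 129.56835052]
 [257.76813806 129.51927148]]
```

View pics/c3.png

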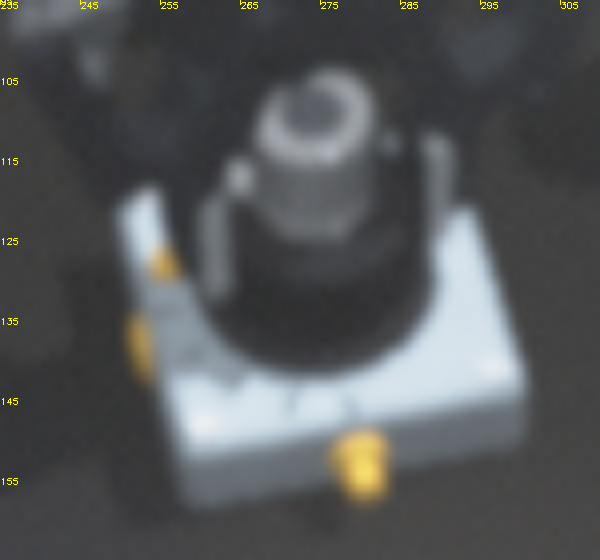

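The ring is still slack, with its tab at (264,117), and the knob has turned 55.6° with the tool. The jaw hides the pointer, so I'll release, rise and look.

Call:
send_rows([
  [[0, 0, 0, 0, 0, 0, -1], [0, 0, 0, 0, 0, 0, -1], [0, 0, 0, 0, 0, 0, -1], [0, 0, 0, 0, 0, 0, -1], [0, -10, 0, 0, 0, 0, -1], [0, -30, 0, 0, 0, 0, -1], [0, -30, 0, 0, 0, 0, -1], [0, -20, 0, 0, 0, 0, -1]],
])

```text
time_s: 7.25
tcp_pos: [487.2, 389.1, 153.2]
eef_rot: [-0.704, -0.06, 0.06, 0.705]
force: [0.2, 0.0, -0.6]
opening: 1.003
```

Call:
send_rows([
  [[0, 0, 0, 0, -0.14, 0, -1], [0, 0, 0, 0, -0.14, 0, -1], [0, 0, 0, 0, -0.14, 0, -1], [0, 0, 0, 0, -0.14, 0, -1], [0, 0, 0, 0, -0.14, 0, -1], [0, 0, 0, 0, -0.14, 0, -1], [0, 0, 0, 0, -0.13, 0, -1], [0, 0, 0, 0, 0, 0, -1]],
])

```text
time_s: 8.25
tcp_pos: [487.0, 388.7, 151.5]
eef_rot: [-0.595, -0.381, 0.381, 0.596]
force: [-0.2, 0.2, -0.7]
opening: 1.001
```

Run:
```python
from h import *
s=camera("side")
cv2.imwrite("pics/c4.png",grid(crop(s,235,95,75,70,8),235,95,8))
```

```text
(no output)
```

View pics/c4.png

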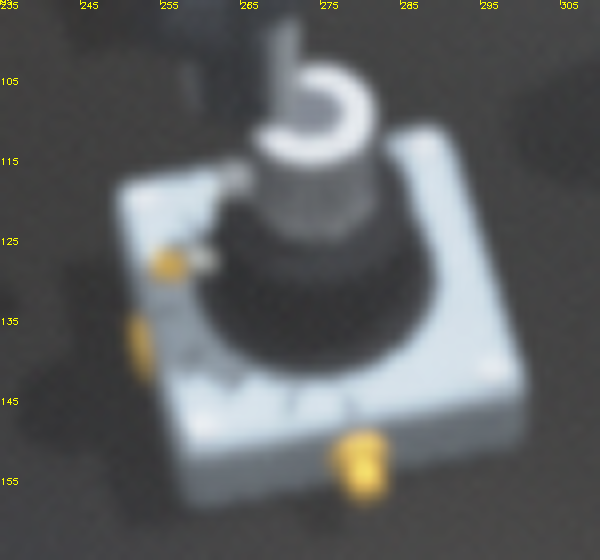

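Pointer end is now at (260.6,127.2) and the marker at (256.2,128). I'll convert that to an angle.

Run:
```python
from h import *
for ax in ([486.5,387.5],[487.2,387.7],[487.3,386.8]):
  m=atz("side",[[256.2,128.0]],30)[0,:2]-ax; p=atz("side",[[260.4,127.2]],31)[0,:2]-ax
  print(m,np.hypot(*m),p,np.hypot(*p),[np.degrees(np.arctan2(v[1],v[0])) for v in(m,p)])
```

```text
[-33.42876442   8.23256498] 34.42756768134629 [-25.2379826    8.28250769] 26.56229845910965 [np.float64(166.16497220661168), np.float64(161.8313900687254)]
[-34.12876442   8.03256498] 35.06129861604974 [-25.9379826    8.08250769] 27.168103945628086 [np.float64(166.75587317783612), np.float64(162.69249811588543)]
[-34.22876442   8.93256498] 35.375118805279484 [-26.0379826    8.98250769] 27.54381931315552 [np.float64(165.37391958928478), np.float64(160.9667382512587)]
```

The pointer seems about 4° past the marker, which is in tolerance. I'll back off once for a clear top view before locking.

Call:
send_rows([
  [[8.8, -12, 35, 0, 0, 0, -1], [8.9, -12, 35, 0, 0, 0, -1], [8.8, -12, 35, 0, 0, 0, -1], [8.9, -12, 35, 0, 0, 0, -1], [8.8, -12, 35, 0, 0, 0, -1], [8.9, -12, 35, 0, 0, 0, -1], [8.8, -12, 35, 0, 0, 0, -1], [8.9, -16, 35, 0, 0, 0, -1]],
])

```text
time_s: 9.3
tcp_pos: [260.8, 570.7, 251.6]
eef_rot: [0.596, 0.38, -0.381, -0.596]
force: [-0.3, 0.2, -0.1]
opening: 0.998
```

Run:
```python
from h import *
t=camera("top");s=camera("side")
cv2.imwrite("pics/c5.png",np.hstack([grid(crop(t,132,198,48,55,8),132,198,8),grid(crop(s,245,98,50,55,8),245,98,8)]))
```

```text
(no output)
```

View pics/c5.png

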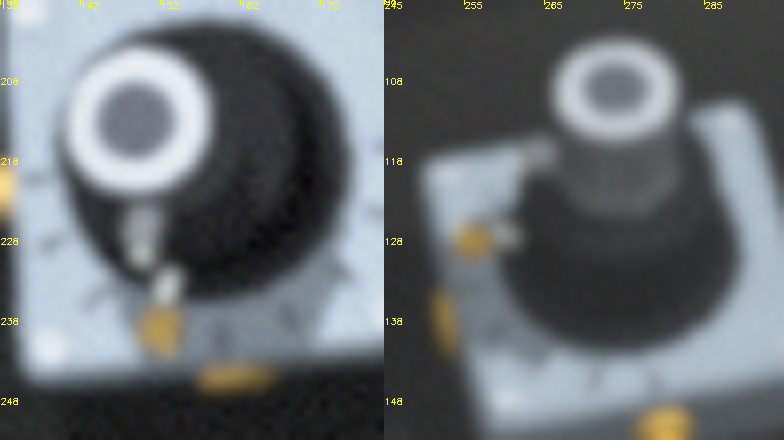

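Top: pointer end (153,233.6), marker (152,239.2). Side: pointer (260.4,127.4), marker (256.2,128).

Run:
```python
from h import *
def an(n,ax,m,p):
  ax=np.array(ax)
  for q,z in((m,30),(p,31)):
    v=atz(n,[q],z)[0,:2]-ax; print(n,np.hypot(*v).round(1),np.degrees(np.arctan2(v[1],v[0])).round(1))
an("top",[484.9,386],(152,239.2),(153,233.6)); an("side",[487.3,387.4],(256.2,128),(260.4,127.4))
# finger-friendly check of ring centre per camera
```

```text
top 35.9 166.0
top 26.7 164.5
side 35.2 166.3
side 27.3 163.2
```

The pointer is within about 1.5–3° of the marker, so the knob is set. On to the ring.

Call:
send_rows([
  [[-8.8, 0, -35, 0, 0, 0, -1], [-8.9, 0, -35, 0, 0, 0, -1], [-8.8, 0, -35, 0, 0, 0, -1], [-8.9, 0, -35, 0, 0, 0, -1], [-8.8, 0, -35, 0, 0, 0, -1], [-8.9, 0, -35, 0, 0, 0, -1], [-8.8, 0, -35, 0, 0, 0, -1], [-8.9, 0, -35, 0, 0, 0, -1]],
], newtons=40)

```text
time_s: 10.4
tcp_pos: [487.9, 387.7, 251.2]
eef_rot: [0.596, 0.381, -0.381, -0.596]
force: [0.4, 0.3, 0.5]
opening: 1.001
```

Call:
send_rows([
  [[0, 25, 0, 0, 0, 0, -1], [0, 25, 0, 0, 0, 0, -1], [0, 25, 0, 0, 0, 0, -1], [0, 25, 0, 0, 0, 0, -1], [-0.5, 20, 0, 0, 0, 0, -1], [0, 20, 0, 0, 0, 0, -1], [0, 15, 0, 0, 0, 0, -1], [0, 0, 0, 0, 0, 0, -1]],
])

```text
time_s: 11.4
tcp_pos: [486.3, 388.1, 95.3]
eef_rot: [0.596, 0.381, -0.382, -0.595]
force: [-0.2, 0.1, -0.2]
opening: 1.001
```

Call:
send_rows([
  [[0, 0, 0, 0, 0, 0, 1], [0, 0, 0, 0, 0, 0, 1], [0, 0, 0, 0, 0, 0, 1], [0, 0, 0, 0, 0, 0, 1], [0, 0, 0, 0, 0, 0, 1], [0, 0, 0, 0, 0, 0, 1], [0, 0, 0, 0, 0, 0, 1], [0, 0, 0, 0, 0, 0, 1]],
])

```text
time_s: 12.4
tcp_pos: [487.0, 388.7, 97.0]
eef_rot: [-0.595, -0.382, 0.381, 0.595]
force: [-0.2, -0.1, 5.3]
opening: 0.307
```

Call:
send_rows([
  [[0, 0, 0, 0, 0.14, 0, 1], [0, 0, 0, 0, 0.14, 0, 1], [0, 0, 0, 0, 0.14, 0, 1], [0, 0, 0, 0, 0.14, 0, 1], [0, 0, 0, 0, 0.14, 0, 1], [0, 0, 0, 0, 0.14, 0, 1], [0, 0, 0, 0, 0.14, 0, 1], [0, 0, 0, 0, 0.14, 0, 1]],
])

```text
time_s: 13.4
tcp_pos: [486.3, 388.3, 96.9]
eef_rot: [-0.707, -0.005, 0.006, 0.707]
force: [-6.2, -4.1, 9.7]
opening: 0.305
```

```bash
python3 -c "
from rig import *;o=sensors.observe();print(o['force'],o['moment'])"
```

```text
[-6.16803139 -4.14539907  9.70927953] [-0.82721922  1.27748971  0.06097352]
```

Call:
send_rows([
  [[0, 0, 0, 0, 0.04, 0, 1], [0, 0, 0, 0, 0.04, 0, 1], [0, 0, 0, 0, 0.04, 0, 1], [0, 0, 0, 0, 0.03, 0, 1], [0, 0, 0, 0, 0.03, 0, 1], [0, 0, 0, 0, 0, 0, 1], [0, 0, 0, 0, 0, 0, 1], [0, 0, 0, 0, 0, 0, 1]],
])

```text
time_s: 14.4
tcp_pos: [486.3, 389.0, 96.9]
eef_rot: [-0.705, 0.057, -0.056, 0.705]
force: [-3.8, 1.0, 7.1]
opening: 0.305
```

Run:
```python
from h import *
from scipy.spatial.transform import Rotation as R
o=sensors.observe();m=R.from_quat(o["eef_rot"]).as_matrix();print(np.degrees(np.arctan2(m[1,0],m[0,0])),o["force"],o["moment"])
```

```text
-9.14455693246182 [-3.75639518  0.98197332  7.10088679] [ 0.1691132   0.87279036 -0.03994459]
```

No stop torque felt yet, so I'll turn a little farther.

Call:
send_rows([
  [[0, 0, 0, 0, 0.04, 0, 1], [0, 0, 0, 0, 0.04, 0, 1], [0, 0, 0, 0, 0.04, 0, 1], [0, 0, 0, 0, 0.03, 0, 1], [0, 0, 0, 0, 0, 0, 1], [0, 0, 0, 0, 0, 0, 1], [0, 0, 0, 0, 0, 0, 1], [0, 0, 0, 0, 0, 0, 1]],
])

```text
time_s: 15.4
tcp_pos: [486.1, 388.5, 96.7]
eef_rot: [-0.699, 0.11, -0.109, 0.699]
force: [-5.7, -1.5, 9.2]
opening: 0.308
```

Run:
```python
from h import *
from scipy.spatial.transform import Rotation as R
o=sensors.observe();m=R.from_quat(o["eef_rot"]).as_matrix();print(np.degrees(np.arctan2(m[1,0],m[0,0])),o["force"],o["moment"])
s=camera("side")
cv2.imwrite("pics/c6.png",grid(crop(s,235,95,75,70,8),235,95,8))
```

```text
-17.769451271023165 [-5.66168597 -1.45107456  9.15254963] [-0.25726463  1.33777381 -0.05638254]
```

View pics/c6.png

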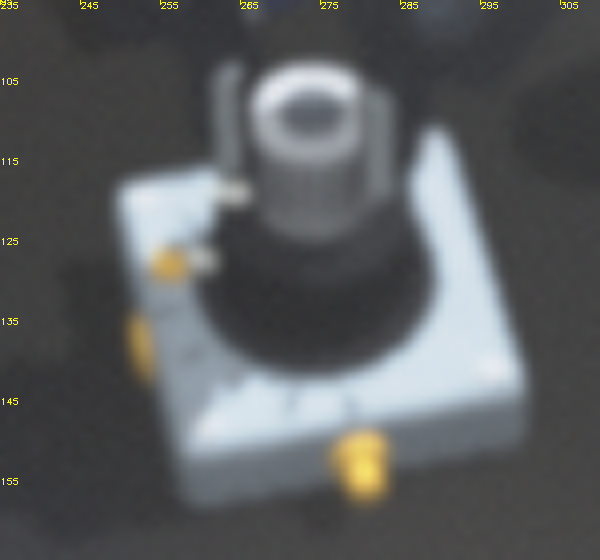

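Pointer and marker are unchanged, at (260.3,127.2) and (256.2,128). The spot at (264.3,118.7) could be the tab or the knob line on top of the barrel. I'll release and check from the top.

Call:
send_rows([
  [[0, 0, 0, 0, 0, 0, -1], [0, 0, 0, 0, 0, 0, -1], [0, 0, 0, 0, 0, 0, -1], [0, 0, 0, 0, 0, 0, -1], [0, -10, 0, 0, 0, 0, -1], [0, -40, 0, 0, 0, 0, -1], [0, -50, 0, 0, 0, 0, -1], [0, -50, 0, 0, 0, 0, -1]],
])

```text
time_s: 16.45
tcp_pos: [486.6, 388.2, 248.6]
eef_rot: [-0.699, 0.109, -0.109, 0.699]
force: [0.1, 0.6, -0.4]
opening: 1.002
```

Call:
send_rows([
  [[0, 0, 0, 0, -0.18, 0, -1], [0, 0, 0, 0, -0.18, 0, -1], [0, 0, 0, 0, -0.18, 0, -1], [0, 0, 0, 0, -0.18, 0, -1], [0, 0, 0, 0, -0.18, 0, -1], [0, 0, 0, 0, -0.18, 0, -1], [0, 0, 0, 0, -0.18, 0, -1], [0, 0, 0, 0, -0.18, 0, -1]],
])

```text
time_s: 17.45
tcp_pos: [486.8, 388.2, 247.0]
eef_rot: [0.596, 0.38, -0.38, -0.596]
force: [0.6, 0.2, 0.6]
opening: 0.999
```

Call:
send_rows([
  [[8.8, 0, 35, 0, 0, 0, -1], [8.9, 0, 35, 0, 0, 0, -1], [8.8, 0, 35, 0, 0, 0, -1], [8.9, 0, 35, 0, 0, 0, -1], [8.8, 0, 35, 0, 0, 0, -1], [8.9, 0, 35, 0, 0, 0, -1], [8.8, 0, 35, 0, 0, 0, -1], [8.9, 0, 35, 0, 0, 0, -1]],
])

```text
time_s: 18.45
tcp_pos: [263.0, 572.5, 247.1]
eef_rot: [0.597, 0.379, -0.378, -0.597]
force: [0.0, 0.7, 0.7]
opening: 1.003
```

Run:
```python
from h import *
t=camera("top");s=camera("side")
cv2.imwrite("pics/c7.png",np.hstack([grid(crop(t,132,198,48,55,8),132,198,8),grid(crop(s,245,98,50,55,8),245,98,8)]))
c=np.array([484.9,386,0]);P=lambda a,r,z:c+[r*np.cos(np.radians(a)),r*np.sin(np.radians(a)),z]
for a in(80,96,110): print("tab",a,proj("top",[P(a,19,66)]))
print("line z58",proj("top",[P(164,20,58)]),proj("side",[P(164,20,58)+[2.4,1.4,0]]))
```

```text
tab 80 [[141.14302547 213.05122968]]
tab 96 [[140.90106806 216.38075548]]
tab 110 [[141.45693039 219.23228792]]
line z58 [[150.22495898 227.87624699]] [[263.61011499 119.19533442]]
```

View pics/c7.png

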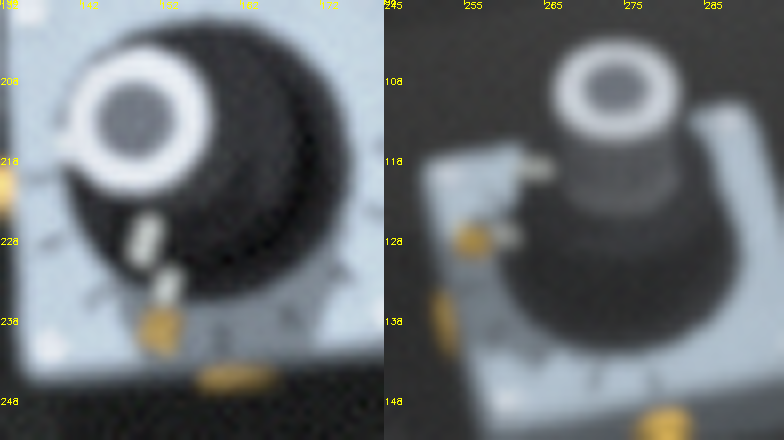

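Top: the tab is now at (140.1,216.7). That matches the predicted tight direction of 96° at (140.9,216.4). The pointer (153,233.6) and marker (152,239.2) still line up. The tool is clear, so I'll hand in.

```bash
python3 -c "
from rig import *;print(close_job())"
```

```text
the job is handed in; nothing more can be done
None
```

I turned the knob about 0.97 rad clockwise to the set marker while the lock ring was still slack. I then turned the ring clockwise to its stop, let go, backed the arm clear and handed the job in after about 18.5 s. No verdict was reported.

- **Knob:** before locking, the cameras put the pointer within about 1.5° (top) and 3° (side) of the marker, against the allowed 10° or so. The last pictures show pointer and marker in the same place.
- **Lock ring:** in the final top picture the tab is at the predicted tight direction, about 96°, to within roughly 2–3°. I turned the tool 83° where I had measured about 70° to the stop, so the fingers must have slipped at the end.
- **One check that did not agree:** the wrist moment showed no clear rise at the stop. That the ring is tight therefore rests on the tab's position and the overturn, not on a felt torque.

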